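Close up the wafer loading bay

TASK

Close up the mask aligner's loading bay using the fingertips only: push the wafer slide fully home, then swing the door shut over it, and then push the bolt on the roof all the way across so that it locks the door. The round chuck rides on the slide: let it ride in standing where it is, without touching it. Leave the loose things beside the bay where they are, and grasp and lift nothing.

Things in the scene. Friction and masses are not known exactly. Their poses are not given: they have to be found in the camera images.
- loader: The loading bay: a fixed metal box, 240 deep (x) x 280 wide (y) x 85 mm high to its flat roof with a clear window; a black read-out housing (135 mm high) on its rear, from x = 55 mm. Origin: centre of its underside, on the table. Its +x points away from the robot into the box, +y left, z up; turned up to 0.3 rad. Front face: plane x = -120 mm; opening y = -70 to 70, z = 12 to 75 mm.
- slide (a joint): How far the wafer slide stands out of the bay, m: 0 = fully home (front lip flush with the bay's front face, against a stop), 0.12 = farthest out. It stays where it is left; about 2.5 N of friction. Starts 0.06 to 0.09 out.
- slide_front (a point): Centre of the outer (robot-side) face of the slide's upright front lip, to push on towards the bay's +x. The lip is 120 wide, 8 thick, its face from 22 mm below to 22 mm above this point (table heights 16 to 60 mm). Axes as the bay's.
- slide_seat (a point): Middle of the slide's flat plate, where the chuck stands (to within 20 mm): 72 mm behind slide_front, on the plate's top face (30 mm above the table).
- chuck: Loose round steel wafer chuck, 64 mm diameter, 18 mm high, 0.25 kg, standing on the slide's plate within 20 mm of the seat; only friction keeps it there. Origin: centre of its underside. Not to be touched.
- door (a joint): Opening angle of the bay's front door, rad: 0 = shut flat on the front face, against a stop; 1.57 = standing straight out towards the robot, left of the slide; 2.1 = farthest open. It stays where it is left (friction 0.1 N m). Starts 1.55 to 1.95. Slide and door do not stop one another: the slide must go in first.
- door_hinge (a point): On the door's vertical hinge line, at half the door's height (45 mm above the table); in the bay's frame at x = -120, y = +80 mm. The door is a plain grey panel, 160 long from the hinge, 62 high (table heights 14 to 76 mm), its outer face 13 mm from the plane through the hinge line.
- door_middle (a point): Point on the door's outer face, to push on, 110 mm from the hinge line, at half height (45 mm above the table). The point's own -x axis points out of the outer face (push along +x), its own +y axis points along the door to the hinge.
- bolt (a joint): How far the bolt is pushed across, m: 0 = open (parked beyond the door's free end, at the right), 0.040 = fully across against its stop, its tongue hanging in front of the shut door. It stays where it is left; about 2 N of friction. Starts 0 to 0.007.
- bolt_tab (a point): Centre of the bolt's upright steel tab on the roof near the front right corner: 18 (x) x 12 (y) x 20 mm high (table heights 85.5 to 105.5 mm), to be pushed along the bay's +y (left). In the bay's frame at x = -100, y = -106 mm when open. A flat arm runs from it to the front, to the tongue 41 mm ahead of the tab's centre. Axes as the bay's.
- lens: Bystander: loose steel microscope objective standing upright, 40 mm diameter, 58 mm high. Origin: centre of its underside.
- wafer_box: Bystander: loose flat round white wafer box, 96 mm diameter, 26 mm high. Origin: centre of its underside.
- jar: Bystander: loose white jar with a black cap, 54 mm diameter, 85 mm high. Origin: centre of its underside.

How it is judged:
By the outcome, as a careful person would: the job done as asked, in the order asked, and still so for the second after the job is handed in, with the robot touching nothing.
It also fails if it takes over 64 s, if anything falls off the work surface, if the arm or the gripper's body presses on something with over 40 N, if the wrist force passes 120 N, or if a joint passes its speed limit or range.

ROBOT

A 6-joint arm with a two-finger parallel gripper is mounted at the origin on the work surface. World frame = base frame: x ahead of the robot, y to its left, z up, the work surface at z = 0. Lengths are in m, angles in rad, forces in N, time in s.
With the tool pointing down it reaches from about 0.225 to 0.875 m from the base axis. Payload 3.4 kg.
Tool frame: the origin (TCP) lies midway between the tips of the shut fingers; the grasp point (between the pads) lies 19 mm behind it (manip.grip_point_offset is the distance from the TCP to the grasp point, in m); z points along the fingers, y is the line along which they close (so a half turn about z gives the same grasp; the last joint's range is limited). The gripper opens to 85 mm and grips with 20 to 120 N. Pads are 22 mm wide; open, the fingers measure 114 mm over their backs; the gripper's body (76 mm by 85 mm) begins 54 mm behind the grasp point. The pads swing forward as they close: fully open they stand 13 mm farther back than shut.
Start: joints at [0.982, 0.276, 1.505, -0, 1.361, -0.121], TCP at [0.259, 0.513, 0.231] pointing down, gripper open.
Joint ranges: [-2.89, 2.89], [-0.75, 2.08], [0.22, 2.7], [-1.18, 4.32], [0.11, 2.71], [-2.7, 2.7]. Speed limits (rad/s): [2.57, 2.57, 3.14, 3.14, 3.14, 3.14].

INTERFACE

Orientations are given as a unit quaternion [w, x, y, z].
In Python, from rig import manip gives the robot as it stands.
- The arm moves only by the shell command python3 -m handwheel 'ROWS' [FORCE]. ROWS is JSON, a list of rows, each an object with "translation": the shift along the tool's x, y, z in m, a list of three; "angular": the turn, a rotation vector about the tool's x, y, z in degrees, a list of three; "hand": the closure, from 0 (fully open) to 1 (shut). A call has 1 to 10 rows; each row shifts and turns the commanded pose from where the row before left it, along the tool's axes as they then stand; what a row does not reach is not made up. A row lasts 1/12 s, in which the tool goes at most 41.7 mm and 7.16 degrees, less where a joint would pass 70% of its speed; a pose out of reach is approached as far as the arm can. A call with a gripper value outside its range is refused whole. The fingers move at their own pace and stop on an object; FORCE is the grip in N (left out, the last holds). Time passes only in rows, so rows that do not move let the fingers close. It gives the time, the measured TCP pose, the force, the opening and the grip force at its end, in the units of the state.
- manip.get_state(): the state, without advancing time (a new reading comes with each control period).
- manip.get_image(name): name is "scene" or "top" or "wrist"; returns the picture (384x512x3 uint8, red, green, blue); there is no depth.
- manip.camera_info(name): a dict with "camera_matrix" (3x3 intrinsics, pixels), "k1" (the pictures are not rectified: a ray, as slopes to the right and down, at radius r is drawn at 1 + k1 r^2 times it, then the intrinsics apply), "eye" and "orientation" of the camera in the world; the wrist camera has in their place "tool_from_camera" (4x4, takes a point from camera to tool coordinates, whose origin is the TCP and whose axes are the flange's). Camera axes: x right, y down, z forward; pixel columns grow to the right and rows downward; lengths in m; the calibration is good to about 2 mm. A picture is of the moment at which its call begins: read the wrist's pose just before it. camera_info takes no time and is no camera call.
- manip.sign_off(): hands the job in; it is judged then, once.
The state is a dict: "clock": time; "qpos": joint angles; "qd": joint speeds; "effort": joint torques, N m; "position": TCP position; "ee_rot": TCP orientation; "contact_force": force on the tool from outside, world axes, zero at the start; "moment": the same for the moment, N m; "width": finger opening in m; "gripper_force": force on a finger pad.
Only numpy, scipy, OpenCV 4.12 (cv2) and the standard library are available. Lean on these libraries where they do the work, as an engineer would, in place of code of your own. Each camera call takes 0.05 s, during which the arm holds its last target. There are 200 camera calls.

## Working session

There is one attempt and no reset: what is moved stays moved. The work goes in short steps, Python scripts to look and compute and a shell command to move; the robot and the scene stay as the last step left them, time stands still between calls to the robot, and variables do not carry over. Pictures are saved under pics/ and viewed, at most 10 in all, crops included, and the job is handed in when it is done.

```bash
mkdir -p pics
python3 - <<'E'
from rig import manip
import cv2,numpy as np
for n in ("scene","top"):
    cv2.imwrite(f"pics/{n}0.png",manip.get_image(n)[:,:,::-1]); c=manip.camera_info(n); print(n,np.round(c["camera_matrix"],1).tolist(),c["k1"],c["eye"],c["orientation"])
print(manip.get_state())
E
```

```text
scene [[435.2, 0.0, 249.1], [0.0, 435.2, 192.1], [0.0, 0.0, 1.0]] -0.11478491497918197 [ 1.07644568 -0.0311439   0.91144583] [-0.19908156  0.71738717  0.64452455 -0.1740985 ]
top [[420.9, 0.0, 256.4], [0.0, 420.9, 190.9], [0.0, 0.0, 1.0]] -0.09261657189085364 [0.4907792  0.03159394 1.06827002] [-0.0292679   0.70894528 -0.70337376  0.04248914]
{'clock': 0.1, 'qpos': array([ 9.82008076e-01,  2.76515867e-01,  1.50597116e+00, -1.55756705e-05,
        1.36074145e+00, -1.20976509e-01]), 'qd': array([ 3.82584580e-04, -3.30964062e-04, -3.85798582e-03,  3.79961138e-04,
       -1.80866921e-05, -1.04241152e-03]), 'effort': array([ 1.21928872e-03, -4.17701054e+01, -2.46404707e+01,  1.05625356e-04,
        5.74580685e-03, -2.47879541e-05]), 'position': array([0.25902232, 0.51282828, 0.23054939]), 'ee_rot': array([-2.77066442e-04,  2.31777127e-01,  9.72768572e-01, -7.69589523e-04]), 'contact_force': array([-0.13487943, -0.14807106, -0.48815827]), 'moment': array([ 0.02768941, -0.03078505,  0.00147566]), 'gripper_force': 0.0, 'width': 0.08523226975669912}
```

View pics/top0.png

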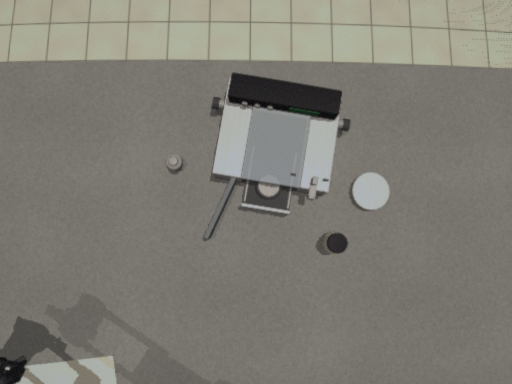

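View pics/scene0.png

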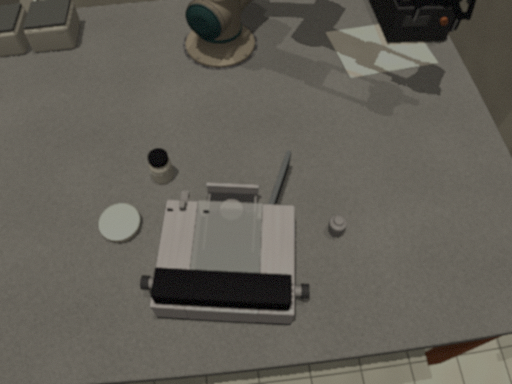

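The top view shows the bay. Its front roof edge runs from about (214,178) to (328,191), the door from (234,180) to (207,237), the slide lip is at about (243-290,208), and the bolt tab is near (314,185). The jar at (335,243) and the wafer box at (370,191) are on the right, and the lens at (174,162) is on the left. I'll enlarge this area next.

```bash
cat > h.py <<'E'
import numpy as np,cv2
from scipy.spatial.transform import Rotation as R
from rig import manip
def q2R(q): return R.from_quat([q[1],q[2],q[3],q[0]]).as_matrix()
def ray(n,uv,T=None):
    c=manip.camera_info(n); K=np.array(c["camera_matrix"],float); k=c["k1"]
    d=cv2.undistortPoints(np.array([[uv]],float),K,np.array([k,0,0,0,0.]))[0,0]
    return np.array(c["eye"]),q2R(c["orientation"])@np.r_[d,1]
def onz(n,uv,z):
    e,d=ray(n,uv); return e+d*(z-e[2])/d[2]
def proj(n,P):
    c=manip.camera_info(n); Rw=q2R(c["orientation"]); p=Rw.T@(np.array(P)-c["eye"]); s=p[:2]/p[2]; s=s*(1+c["k1"]*s@s)
    K=np.array(c["camera_matrix"]); return s*[K[0,0],K[1,1]]+K[:2,2]
E
python3 - <<'E'
from h import *
im=cv2.imread("pics/top0.png")[150:250,190:350]
cv2.imwrite("pics/topc.png",cv2.resize(im,(800,500),interpolation=cv2.INTER_CUBIC))
E
```

```text
(no output)
```

View pics/topc.png

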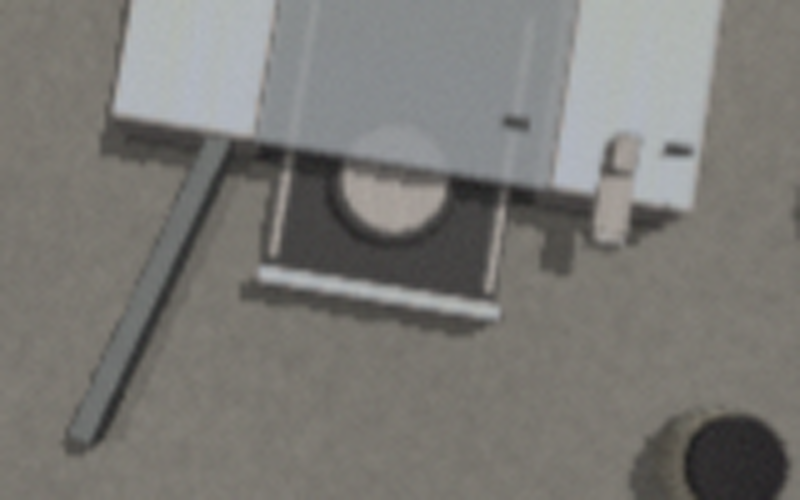

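The crop shows these points:
- **Roof front corners:** (113,117) and (693,210).
- **Lip top outer edge:** (258,281) to (498,319).
- **Door outer face top:** free end at (66,436), hinge end near (200,140).
- **Tab top:** (625,150).
- **Jar cap:** (736,462).

Run:
```python
from h import *
f=lambda x,y,z:onz("top",((x+.5)/5-.5+190,(y+.5)/5-.5+150),z)
L=f(113,117,.085);Rr=f(693,210,.085)
y=(L-Rr)[:2];print("width",np.linalg.norm(y)); y/=np.linalg.norm(y); x=np.array([y[1],-y[0]]); yaw=np.arctan2(x[1],x[0])
O=(L+Rr)[:2]/2+.12*x
print("O",O,"yaw",yaw,"deg",np.degrees(yaw),"x",x,"y",y)
loc=lambda p:np.round([(p[:2]-O)@x,(p[:2]-O)@y],4)
for n,p in dict(lipL=f(258,281,.06),lipR=f(498,319,.06),tabtop=f(625,150,.1055),doorfreeOut=f(66,436,.076),doorfreeIn=f(97,440,.076),doorhO=f(200,140,.076),doorhI=f(230,143,.076),jar=f(736,462,.085),
 box=onz("top",(370.5,191),.026),lens=onz("top",(174,162),.058),chuck=f(395,180,.048)).items(): print(n,np.round(p,4),"loc",loc(p))
W=lambda a,b:np.round(O+a*x+b*y,4)
for n,a in dict(hinge=(-.12,.08),tab=(-.1,-.106)).items(): print(n,W(*a))
# check with scene cam
for n,P in dict(L=L,R=Rr).items(): print(n,proj("scene",P))
```

```text
width 0.27726315462212636
O [ 0.73038379 -0.03706294] yaw -0.15074462548069023 deg -8.6370308243238 x [ 0.98865953 -0.15017436] y [0.15017436 0.98865953]
lipL [0.5574 0.0493 0.06  ] loc [-0.184   0.0594]
lipR [ 0.54  -0.066  0.06 ] loc [-0.1838 -0.0572]
tabtop [ 0.6165 -0.1207  0.1055] loc [-0.1    -0.0998]
doorfreeOut [0.4827 0.1383 0.076 ] loc [-0.2712  0.1362]
doorfreeIn [0.481  0.1237 0.076 ] loc [-0.2707  0.1215]
doorhO [0.6232 0.0773 0.076 ] loc [-0.1231  0.0969]
doorhI [0.6219 0.063  0.076 ] loc [-0.1223  0.0826]
jar [ 0.4726 -0.1754  0.085 ] loc [-0.2341 -0.1755]
box [ 0.5994 -0.2751  0.026 ] loc [-0.0938 -0.255 ]
lens [0.6627 0.2138 0.058 ] loc [-0.1046  0.2379]
chuck [ 0.6081 -0.0168  0.048 ] loc [-0.1239  0.0016]
hinge [0.6238 0.0601]
tab [ 0.6156 -0.1268]
L [292.53412489 205.2007287 ]
R [165.71683321 200.09171124]
```

Registration is consistent: measured width 277 mm, slide about 64 mm out, door about 1.83 rad open. I'll shut the fingers, align the tool with the bay and approach the lip.

```bash
cat >> h.py <<'E'
O=np.array([.7304,-.0371]);bx=np.array([.98866,-.15017]);by=np.array([.15017,.98866])
def where():
    s=manip.get_state(); p=s["position"]; M=q2R(s["ee_rot"]); d=p[:2]-O
    a=np.degrees(np.arctan2(M[:2,1]@-bx,M[:2,1]@by)); F=s["contact_force"]
    print("t %.2f loc x %.4f y %.4f z %.4f tooly-vs-bay deg %.2f tilt %.4f w %.3f Fbay %.1f %.1f %.1f"%(s["clock"],d@bx,d@by,p[2],a,M[2,2],s["width"],F[:2]@bx,F[:2]@by,F[2]))
E
python3 -m handwheel '[{"translation":[0,0,0],"angular":[0,0,-6.1],"hand":1},{"translation":[0,0,0],"angular":[0,0,-6.1],"hand":1},{"translation":[0,0,0],"angular":[0,0,-6],"hand":1},{"translation":[-0.02,-0.03,0],"angular":[0,0,0],"hand":1},{"translation":[-0.02,-0.03,0],"angular":[0,0,0],"hand":1},{"translation":[-0.02,-0.03,0],"angular":[0,0,0],"hand":1},{"translation":[-0.02,-0.03,0],"angular":[0,0,0],"hand":1},{"translation":[-0.02,-0.03,0],"angular":[0,0,0],"hand":1},{"translation":[-0.02,-0.03,0],"angular":[0,0,0],"hand":1},{"translation":[-0.02,-0.03,0],"angular":[0,0,0],"hand":1}]'
python3 -c "from h import *;where()"
```

```text
clock: 0.93
position: [0.3663, 0.283, 0.2311]
ee_rot: [-0.0, 0.075, 0.997, -0.0]
contact_force: [1.8, -0.0, -0.4]
width: -0.0001
gripper_force: 0.0
t 0.93 loc x -0.4080 y 0.2618 z 0.2311 tooly-vs-bay deg 0.06 tilt -1.0000 w -0.000 Fbay 1.8 0.3 -0.4
```

```bash
python3 -m handwheel '[{"translation":[-0.021,-0.0325,0],"angular":[0,0,0],"hand":1},{"translation":[-0.021,-0.0325,0],"angular":[0,0,0],"hand":1},{"translation":[-0.021,-0.0325,0],"angular":[0,0,0],"hand":1},{"translation":[-0.021,-0.0325,0],"angular":[0,0,0],"hand":1},{"translation":[-0.021,-0.0325,0],"angular":[0,0,0],"hand":1},{"translation":[-0.021,-0.0325,0],"angular":[0,0,0],"hand":1},{"translation":[-0.021,-0.0325,0],"angular":[0,0,0],"hand":1},{"translation":[-0.021,-0.0325,0],"angular":[0,0,0],"hand":1},{"translation":[0,0,0],"angular":[0,0,0],"hand":1},{"translation":[0,0,0],"angular":[0,0,0],"hand":1}]'
python3 -c "from h import *;where()"
```

```text
clock: 1.77
position: [0.4939, 0.0008, 0.2306]
ee_rot: [-0.001, 0.077, 0.997, 0.0]
contact_force: [-0.5, 0.6, 0.6]
width: -0.0003
gripper_force: 0.0
t 1.77 loc x -0.2395 y 0.0019 z 0.2306 tooly-vs-bay deg -0.20 tilt -1.0000 w -0.000 Fbay -0.6 0.5 0.6
```

```bash
python3 -m handwheel '[{"translation":[0,0,0.032],"angular":[0,0,0],"hand":1},{"translation":[0,0,0.032],"angular":[0,0,0],"hand":1},{"translation":[0,0,0.032],"angular":[0,0,0],"hand":1},{"translation":[0,0,0.032],"angular":[0,0,0],"hand":1},{"translation":[0,0,0.032],"angular":[0,0,0],"hand":1},{"translation":[0,0,0.028],"angular":[0,0,0],"hand":1},{"translation":[-0.012,0,0],"angular":[0,0,0],"hand":1},{"translation":[-0.012,0,0],"angular":[0,0,0],"hand":1},{"translation":[-0.006,0,0],"angular":[0,0,0],"hand":1},{"translation":[-0.002,0,0],"angular":[0,0,0],"hand":1}]'
python3 -c "from h import *;where()"
```

```text
clock: 2.6
position: [0.526, -0.0012, 0.0434]
ee_rot: [0.0, 0.074, 0.997, 0.0]
contact_force: [1.0, 0.2, -0.7]
width: -0.0002
gripper_force: 0.0
t 2.60 loc x -0.2074 y 0.0048 z 0.0434 tooly-vs-bay deg 0.11 tilt -1.0000 w -0.000 Fbay 0.9 0.4 -0.7
```

```bash
python3 -m handwheel '[{"translation":[-0.002,0,0],"angular":[0,0,0],"hand":1},{"translation":[-0.002,0,0],"angular":[0,0,0],"hand":1},{"translation":[-0.002,0,0],"angular":[0,0,0],"hand":1},{"translation":[-0.002,0,0],"angular":[0,0,0],"hand":1},{"translation":[-0.002,0,0],"angular":[0,0,0],"hand":1},{"translation":[-0.002,0,0],"angular":[0,0,0],"hand":1},{"translation":[-0.002,0,0],"angular":[0,0,0],"hand":1},{"translation":[-0.002,0,0],"angular":[0,0,0],"hand":1},{"translation":[-0.002,0,0],"angular":[0,0,0],"hand":1},{"translation":[-0.002,0,0],"angular":[0,0,0],"hand":1}]'
python3 - <<'E'
from h import *
where()
a=manip.get_image("scene")[110:270,130:320,::-1];cv2.imwrite("pics/s1.png",cv2.resize(a,(700,590),interpolation=cv2.INTER_CUBIC))
E
```

```text
clock: 3.43
position: [0.5441, -0.0053, 0.0431]
ee_rot: [-0.001, 0.075, 0.997, 0.0]
contact_force: [-2.4, -0.0, 1.4]
width: 0.0004
gripper_force: 1.3
t 3.43 loc x -0.1890 y 0.0035 z 0.0431 tooly-vs-bay deg 0.04 tilt -1.0000 w 0.000 Fbay -2.4 -0.4 1.4
```

View pics/s1.png

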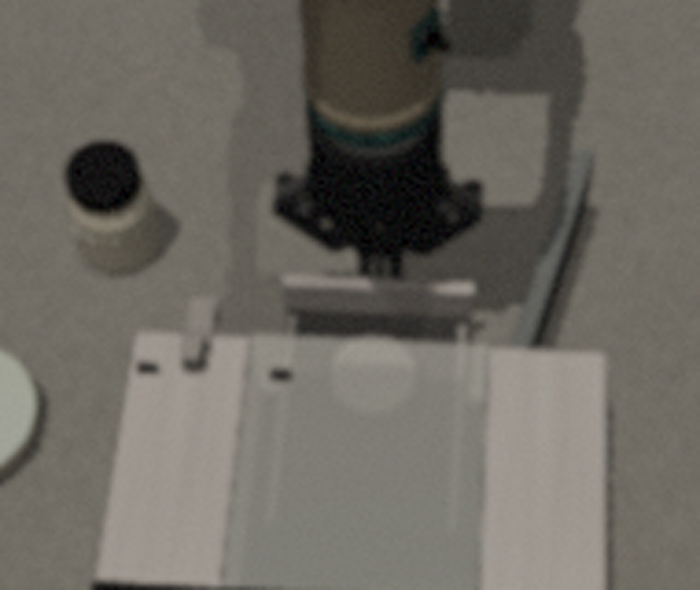

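The scene view shows the fingertips on the middle of the lip at (380,280), with the chuck at (373,370) standing on the plate. The force is 2.4 N, so I'm in contact and keep pushing gently.

```bash
python3 -m handwheel '[{"translation":[-0.0025,0,0],"angular":[0,0,0],"hand":1},{"translation":[-0.003,0,0],"angular":[0,0,0],"hand":1},{"translation":[-0.003,0,0],"angular":[0,0,0],"hand":1},{"translation":[-0.003,0,0],"angular":[0,0,0],"hand":1},{"translation":[-0.003,0,0],"angular":[0,0,0],"hand":1},{"translation":[-0.003,0,0],"angular":[0,0,0],"hand":1},{"translation":[-0.003,0,0],"angular":[0,0,0],"hand":1},{"translation":[-0.003,0,0],"angular":[0,0,0],"hand":1},{"translation":[-0.003,0,0],"angular":[0,0,0],"hand":1},{"translation":[-0.003,0,0],"angular":[0,0,0],"hand":1}]'
python3 -m handwheel '[{"translation":[-0.003,0,0],"angular":[0,0,0],"hand":1},{"translation":[-0.003,0,0],"angular":[0,0,0],"hand":1},{"translation":[-0.003,0,0],"angular":[0,0,0],"hand":1},{"translation":[-0.003,0,0],"angular":[0,0,0],"hand":1},{"translation":[-0.002,0,0],"angular":[0,0,0],"hand":1},{"translation":[-0.002,0,0],"angular":[0,0,0],"hand":1},{"translation":[-0.002,0,0],"angular":[0,0,0],"hand":1},{"translation":[-0.0015,0,0],"angular":[0,0,0],"hand":1},{"translation":[-0.001,0,0],"angular":[0,0,0],"hand":1},{"translation":[-0.001,0,0],"angular":[0,0,0],"hand":1}]'
python3 -c "from h import *;where()"
```

```text
clock: 4.32
position: [0.5743, -0.0098, 0.0432]
ee_rot: [-0.0, 0.075, 0.997, 0.0]
contact_force: [-3.1, -0.7, -0.2]
width: 0.0001
gripper_force: 1.4
clock: 5.15
position: [0.5955, -0.0129, 0.0433]
ee_rot: [0.0, 0.075, 0.997, 0.0]
contact_force: [-3.0, -1.0, -0.8]
width: 0.0002
gripper_force: 1.3
t 5.15 loc x -0.1370 y 0.0037 z 0.0433 tooly-vs-bay deg 0.03 tilt -1.0000 w 0.000 Fbay -2.8 -1.4 -0.8
```

```bash
python3 -m handwheel '[{"translation":[-0.001,0,0],"angular":[0,0,0],"hand":1},{"translation":[-0.001,0,0],"angular":[0,0,0],"hand":1},{"translation":[-0.001,0,0],"angular":[0,0,0],"hand":1},{"translation":[-0.001,0,0],"angular":[0,0,0],"hand":1},{"translation":[-0.001,0,0],"angular":[0,0,0],"hand":1}]'
python3 -m handwheel '[{"translation":[-0.001,0,0],"angular":[0,0,0],"hand":1},{"translation":[-0.001,0,0],"angular":[0,0,0],"hand":1},{"translation":[0,0,0],"angular":[0,0,0],"hand":1}]'
python3 -c "from h import *;where()"
```

```text
clock: 5.57
position: [0.6002, -0.0136, 0.0433]
ee_rot: [-0.0, 0.075, 0.997, 0.0]
contact_force: [-4.8, -0.5, 1.2]
width: -0.0002
gripper_force: 1.4
clock: 5.82
position: [0.6009, -0.0137, 0.0434]
ee_rot: [-0.001, 0.075, 0.997, 0.0]
contact_force: [-6.5, 0.2, 2.4]
width: -0.0004
gripper_force: 0.0
t 5.82 loc x -0.1315 y 0.0037 z 0.0434 tooly-vs-bay deg 0.03 tilt -1.0000 w -0.000 Fbay -6.5 -0.8 2.4
```

```bash
python3 -m handwheel '[{"translation":[-0.001,0,0],"angular":[0,0,0],"hand":1},{"translation":[-0.001,0,0],"angular":[0,0,0],"hand":1},{"translation":[-0.001,0,0],"angular":[0,0,0],"hand":1},{"translation":[0,0,0],"angular":[0,0,0],"hand":1}]'
python3 -c "from h import *;where()"
```

```text
clock: 6.15
position: [0.6008, -0.0137, 0.0434]
ee_rot: [-0.005, 0.075, 0.997, 0.0]
contact_force: [-12.1, 0.2, 7.3]
width: 0.0002
gripper_force: 0.0
t 6.15 loc x -0.1317 y 0.0037 z 0.0434 tooly-vs-bay deg 0.03 tilt -1.0000 w 0.000 Fbay -12.0 -1.7 7.3
```

The slide is hard against its stop: the force rises with no motion. Next I retract, lift and go over to the outer side of the door, while a script works out the swing path.

```bash
python3 -m handwheel '[{"translation":[0.015,0,0],"angular":[0,0,0],"hand":1},{"translation":[0.025,0,0],"angular":[0,0,0],"hand":1},{"translation":[0,0,-0.035],"angular":[0,0,0],"hand":1},{"translation":[0,0,-0.035],"angular":[0,0,0],"hand":1},{"translation":[0,0,-0.04],"angular":[0,0,0],"hand":1},{"translation":[0.0076,0.036,0],"angular":[0,0,0],"hand":1},{"translation":[0.0076,0.036,0],"angular":[0,0,0],"hand":1},{"translation":[0.0076,0.036,0],"angular":[0,0,0],"hand":1},{"translation":[0.0076,0.036,0],"angular":[0,0,0],"hand":1},{"translation":[0.0076,0.036,0],"angular":[0,0,0],"hand":1}]'
python3 -m handwheel '[{"translation":[0,0.005,0],"angular":[0,0,0],"hand":1},{"translation":[0,0,0],"angular":[0,0,0],"hand":1}]'
python3 - <<'E'
from h import *
where()
cv2.imwrite("pics/s2.png",cv2.resize(manip.get_image("top")[130:270,170:370,::-1],(800,560),interpolation=cv2.INTER_CUBIC))
def P(th,r=.11):
    c,s=np.cos(th),np.sin(th); return np.array([-.12,.08])+r*np.array([-s,-c])+(.013+.011*abs(c)+.0145*abs(s))*np.array([-c,s])
prev=None
for th in np.arange(1.9,-.01,-.1):
    p=P(th); print("%.1f"%th,np.round(p,3), "" if prev is None else "tool d %.4f %.4f"%(-(p-prev)[0],(p-prev)[1])); prev=p
E
```

```text
clock: 6.98
position: [0.5568, 0.1777, 0.1546]
ee_rot: [0.003, 0.075, 0.997, 0.001]
contact_force: [0.3, 0.1, -0.1]
width: 0.0001
gripper_force: 0.0
clock: 7.15
position: [0.5572, 0.1831, 0.1541]
ee_rot: [0.002, 0.073, 0.997, 0.001]
contact_force: [-0.2, -0.9, 0.4]
width: -0.0002
gripper_force: 0.0
t 7.15 loc x -0.2043 y 0.1917 z 0.1541 tooly-vs-bay deg 0.26 tilt -1.0000 w -0.000 Fbay -0.1 -0.9 0.4
1.9 [-0.214  0.144] 
1.8 [-0.22   0.134] tool d 0.0061 -0.0104
1.7 [-0.225  0.123] tool d 0.0050 -0.0111
1.6 [-0.229  0.111] tool d 0.0038 -0.0117
1.5 [-0.232  0.1  ] tool d 0.0026 -0.0106
1.4 [-0.233  0.09 ] tool d 0.0016 -0.0104
1.3 [-0.234  0.079] tool d 0.0006 -0.0106
1.2 [-0.234  0.069] tool d -0.0004 -0.0108
1.1 [-0.232  0.058] tool d -0.0015 -0.0109
1.0 [-0.229  0.047] tool d -0.0027 -0.0109
0.9 [-0.226  0.036] tool d -0.0038 -0.0107
0.8 [-0.221  0.026] tool d -0.0050 -0.0104
0.7 [-0.214  0.016] tool d -0.0062 -0.0100
0.6 [-0.207  0.006] tool d -0.0073 -0.0094
0.5 [-0.199 -0.002] tool d -0.0084 -0.0086
0.4 [-0.189 -0.01 ] tool d -0.0094 -0.0078
0.3 [-0.179 -0.017] tool d -0.0103 -0.0068
0.2 [-0.168 -0.023] tool d -0.0111 -0.0056
0.1 [-0.156 -0.027] tool d -0.0117 -0.0044
-0.0 [-0.144 -0.03 ] tool d -0.0122 -0.0031
```

View pics/s2.png

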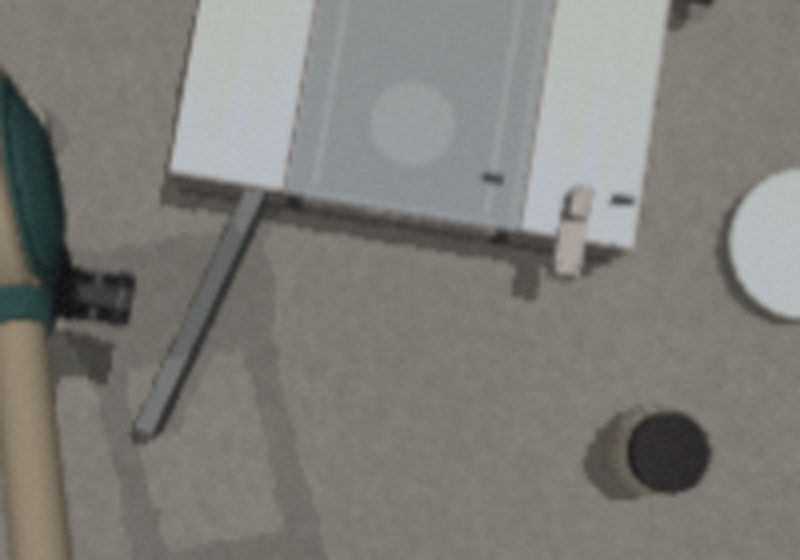

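The top view shows the slide fully in, with the chuck under the window at (412,122). The door is untouched, running from (255,195) to (145,435), and the gripper is to its left. I'll go down and begin the swing.

```bash
python3 -m handwheel '[{"translation":[0.003,0,0.036],"angular":[0,0,0],"hand":1},{"translation":[0.003,0,0.036],"angular":[0,0,0],"hand":1},{"translation":[0.003,0,0.036],"angular":[0,0,0],"hand":1},{"translation":[0,-0.02,0],"angular":[0,0,0],"hand":1},{"translation":[0,-0.018,0],"angular":[0,0,0],"hand":1},{"translation":[0.002,-0.006,0],"angular":[0,0,0],"hand":1},{"translation":[0.003,-0.006,0],"angular":[0,0,0],"hand":1},{"translation":[0.003,-0.006,0],"angular":[0,0,0],"hand":1},{"translation":[0.003,-0.006,0],"angular":[0,0,0],"hand":1},{"translation":[0.003,-0.007,0],"angular":[0,0,0],"hand":1}]'
python3 -c "from h import *;where()"
```

```text
clock: 8.03
position: [0.5233, 0.1153, 0.0461]
ee_rot: [0.001, 0.075, 0.997, 0.0]
contact_force: [0.5, 0.7, 0.4]
width: -0.0001
gripper_force: 0.5
t 8.03 loc x -0.2276 y 0.1196 z 0.0461 tooly-vs-bay deg 0.03 tilt -1.0000 w -0.000 Fbay 0.4 0.7 0.4
```

```bash
python3 -m handwheel '[{"translation":[0.003,-0.01,0],"angular":[0,0,0],"hand":1},{"translation":[0.002,-0.0105,0],"angular":[0,0,0],"hand":1},{"translation":[0.001,-0.0105,0],"angular":[0,0,0],"hand":1},{"translation":[0,-0.0105,0],"angular":[0,0,0],"hand":1},{"translation":[0,-0.0105,0],"angular":[0,0,0],"hand":1},{"translation":[-0.001,-0.011,0],"angular":[0,0,0],"hand":1},{"translation":[-0.0025,-0.011,0],"angular":[0,0,0],"hand":1},{"translation":[-0.004,-0.0105,0],"angular":[0,0,0],"hand":1},{"translation":[-0.005,-0.0105,0],"angular":[0,0,0],"hand":1},{"translation":[-0.006,-0.01,0],"angular":[0,0,0],"hand":1}]'
python3 -c "from h import *;where()"
```

```text
clock: 8.87
position: [0.5194, 0.0085, 0.0452]
ee_rot: [-0.0, 0.075, 0.997, 0.0]
contact_force: [-0.1, 0.4, -0.8]
width: -0.0
gripper_force: 0.6
t 8.87 loc x -0.2154 y 0.0134 z 0.0452 tooly-vs-bay deg 0.02 tilt -1.0000 w -0.000 Fbay -0.2 0.4 -0.8
```

```bash
python3 -m handwheel '[{"translation":[-0.007,-0.0095,0],"angular":[0,0,0],"hand":1},{"translation":[-0.008,-0.009,0],"angular":[0,0,0],"hand":1},{"translation":[-0.009,-0.008,0],"angular":[0,0,0],"hand":1},{"translation":[-0.01,-0.007,0],"angular":[0,0,0],"hand":1},{"translation":[-0.008,-0.004,0],"angular":[0,0,0],"hand":1},{"translation":[-0.007,-0.003,0],"angular":[0,0,0],"hand":1},{"translation":[-0.006,-0.002,0],"angular":[0,0,0],"hand":1},{"translation":[-0.005,-0.001,0],"angular":[0,0,0],"hand":1},{"translation":[-0.004,0,0],"angular":[0,0,0],"hand":1},{"translation":[-0.003,0,0],"angular":[0,0,0],"hand":1}]'
python3 -c "from h import *;where()"
python3 -m handwheel '[{"translation":[-0.002,0,0],"angular":[0,0,0],"hand":1},{"translation":[-0.002,0,0],"angular":[0,0,0],"hand":1},{"translation":[0,0,0],"angular":[0,0,0],"hand":1}]'
python3 -c "from h import *;where()"
```

```text
clock: 9.7
position: [0.5794, -0.0434, 0.0452]
ee_rot: [-0.0, 0.075, 0.997, -0.0]
contact_force: [-1.1, -0.9, -0.3]
width: 0.0
gripper_force: 0.5
t 9.70 loc x -0.1483 y -0.0289 z 0.0452 tooly-vs-bay deg 0.06 tilt -1.0000 w 0.000 Fbay -1.0 -1.1 -0.3
clock: 9.95
position: [0.5836, -0.0438, 0.0454]
ee_rot: [0.0, 0.075, 0.997, 0.0]
contact_force: [0.0, 0.3, 0.8]
width: -0.0003
gripper_force: 0.0
t 9.95 loc x -0.1441 y -0.0287 z 0.0454 tooly-vs-bay deg 0.05 tilt -1.0000 w -0.000 Fbay -0.0 0.3 0.8
```

```bash
python3 -m handwheel '[{"translation":[-0.0015,0,0],"angular":[0,0,0],"hand":1},{"translation":[-0.0015,0,0],"angular":[0,0,0],"hand":1},{"translation":[-0.0015,0,0],"angular":[0,0,0],"hand":1},{"translation":[0,0,0],"angular":[0,0,0],"hand":1}]'
python3 -c "from h import *;where()"
python3 -m handwheel '[{"translation":[-0.001,0,0],"angular":[0,0,0],"hand":1},{"translation":[-0.001,0,0],"angular":[0,0,0],"hand":1},{"translation":[0,0,0],"angular":[0,0,0],"hand":1}]'
python3 -c "from h import *;where()"
```

```text
clock: 10.28
position: [0.5841, -0.0439, 0.0452]
ee_rot: [-0.004, 0.075, 0.997, 0.0]
contact_force: [-7.7, 0.5, 6.3]
width: 0.0002
gripper_force: 3.7
t 10.28 loc x -0.1436 y -0.0287 z 0.0452 tooly-vs-bay deg 0.05 tilt -1.0000 w 0.000 Fbay -7.7 -0.7 6.3
clock: 10.53
position: [0.5841, -0.0439, 0.0452]
ee_rot: [-0.005, 0.075, 0.997, 0.0]
contact_force: [-10.2, 1.3, 8.8]
width: -0.0001
gripper_force: 5.6
t 10.53 loc x -0.1436 y -0.0287 z 0.0452 tooly-vs-bay deg 0.06 tilt -0.9999 w -0.000 Fbay -10.3 -0.2 8.8
```

The door is at its stop. I'll retract, lift and move to the right of the bolt tab.

```bash
python3 -m handwheel '[{"translation":[0.01,0,0],"angular":[0,0,0],"hand":1},{"translation":[0.025,0,0],"angular":[0,0,0],"hand":1},{"translation":[0,0,-0.04],"angular":[0,0,0],"hand":1},{"translation":[0,0,-0.04],"angular":[0,0,0],"hand":1},{"translation":[0,0,-0.04],"angular":[0,0,0],"hand":1},{"translation":[-0.015,-0.027,0],"angular":[0,0,0],"hand":1},{"translation":[-0.015,-0.027,0],"angular":[0,0,0],"hand":1},{"translation":[-0.015,-0.027,0],"angular":[0,0,0],"hand":1},{"translation":[-0.015,-0.027,0],"angular":[0,0,0],"hand":1},{"translation":[-0.015,-0.027,0],"angular":[0,0,0],"hand":1}]'
python3 -m handwheel '[{"translation":[0,0,0],"angular":[0,0,0],"hand":1},{"translation":[0,0,0],"angular":[0,0,0],"hand":1}]'
python3 - <<'E'
from h import *
where()
cv2.imwrite("pics/s3.png",cv2.resize(manip.get_image("top")[130:270,190:390,::-1],(800,560),interpolation=cv2.INTER_CUBIC))
E
```

```text
clock: 11.37
position: [0.6099, -0.1857, 0.1658]
ee_rot: [0.001, 0.075, 0.997, -0.0]
contact_force: [1.3, 0.8, 0.4]
width: -0.0003
gripper_force: 0.0
clock: 11.53
position: [0.6096, -0.186, 0.165]
ee_rot: [0.001, 0.076, 0.997, 0.0]
contact_force: [-0.5, 0.2, 0.6]
width: 0.0002
gripper_force: 0.0
t 11.53 loc x -0.0971 y -0.1653 z 0.1650 tooly-vs-bay deg -0.10 tilt -1.0000 w 0.000 Fbay -0.6 0.1 0.6
```

View pics/s3.png

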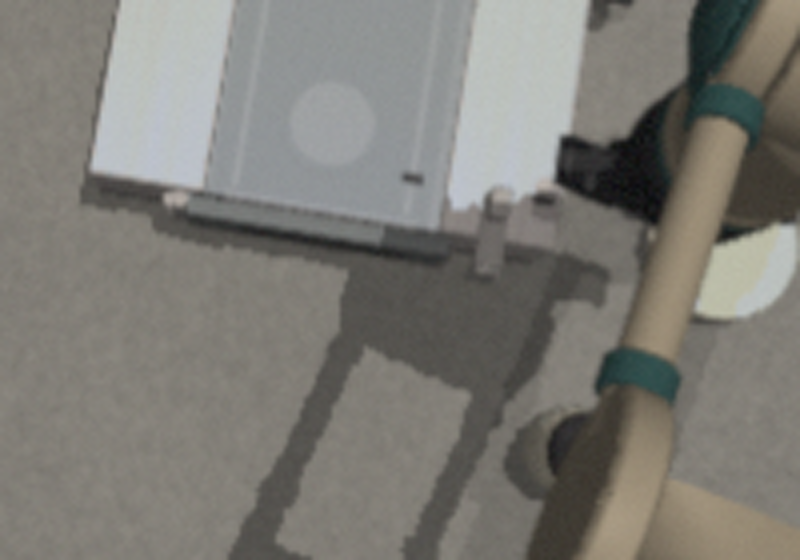

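The picture shows the door lying shut along (190,205)-(445,250), the chuck in place, the tab at (498,205), and the fingers right of it at (575,158). I'll lower and push left.

```bash
python3 -m handwheel '[{"translation":[0.002,0,0.025],"angular":[0,0,0],"hand":1},{"translation":[0,0,0.025],"angular":[0,0,0],"hand":1},{"translation":[0,0,0.021],"angular":[0,0,0],"hand":1},{"translation":[0,0.01,0],"angular":[0,0,0],"hand":1},{"translation":[0,0.01,0],"angular":[0,0,0],"hand":1},{"translation":[0,0.008,0],"angular":[0,0,0],"hand":1},{"translation":[0,0.005,0],"angular":[0,0,0],"hand":1},{"translation":[0,0.003,0],"angular":[0,0,0],"hand":1},{"translation":[0,0.003,0],"angular":[0,0,0],"hand":1},{"translation":[0,0.003,0],"angular":[0,0,0],"hand":1}]'
python3 -c "from h import *;where()"
python3 -m handwheel '[{"translation":[0,0.003,0],"angular":[0,0,0],"hand":1},{"translation":[0,0.003,0],"angular":[0,0,0],"hand":1},{"translation":[0,0.003,0],"angular":[0,0,0],"hand":1},{"translation":[0,0.003,0],"angular":[0,0,0],"hand":1}]'
python3 -c "from h import *;where()"
```

```text
clock: 12.42
position: [0.6137, -0.1423, 0.0952]
ee_rot: [0.001, 0.075, 0.997, -0.0]
contact_force: [0.1, -0.3, 0.9]
width: 0.0
gripper_force: 0.0
t 12.42 loc x -0.0996 y -0.1215 z 0.0952 tooly-vs-bay deg 0.06 tilt -1.0000 w 0.000 Fbay 0.1 -0.3 0.9
clock: 12.75
position: [0.6153, -0.1312, 0.0947]
ee_rot: [0.0, 0.075, 0.997, -0.0]
contact_force: [-0.8, -1.2, 2.7]
width: 0.0001
gripper_force: 1.4
t 12.75 loc x -0.0997 y -0.1104 z 0.0947 tooly-vs-bay deg 0.02 tilt -1.0000 w 0.000 Fbay -0.6 -1.3 2.7
```

```bash
python3 -m handwheel '[{"translation":[0,0.003,0],"angular":[0,0,0],"hand":1},{"translation":[0,0.003,0],"angular":[0,0,0],"hand":1},{"translation":[0,0.003,0],"angular":[0,0,0],"hand":1},{"translation":[0,0.003,0],"angular":[0,0,0],"hand":1},{"translation":[0,0.003,0],"angular":[0,0,0],"hand":1},{"translation":[0,0.002,0],"angular":[0,0,0],"hand":1},{"translation":[0,0.002,0],"angular":[0,0,0],"hand":1},{"translation":[0,0.002,0],"angular":[0,0,0],"hand":1},{"translation":[0,0.001,0],"angular":[0,0,0],"hand":1}]'
python3 -c "from h import *;where()"
python3 -m handwheel '[{"translation":[0,0.0015,0],"angular":[0,0,0],"hand":1},{"translation":[0,0.0015,0],"angular":[0,0,0],"hand":1},{"translation":[0,0.001,0],"angular":[0,0,0],"hand":1},{"translation":[0,0,0],"angular":[0,0,0],"hand":1}]'
python3 -c "from h import *;where()"
```

```text
clock: 13.5
position: [0.6186, -0.1087, 0.0944]
ee_rot: [0.0, 0.075, 0.997, 0.0]
contact_force: [1.6, -2.1, 3.0]
width: 0.0003
gripper_force: 1.5
t 13.50 loc x -0.0998 y -0.0876 z 0.0944 tooly-vs-bay deg 0.04 tilt -1.0000 w 0.000 Fbay 1.9 -1.8 3.0
clock: 13.83
position: [0.619, -0.1048, 0.0942]
ee_rot: [0.0, 0.075, 0.997, 0.0]
contact_force: [1.6, -2.0, 1.7]
width: -0.0002
gripper_force: 1.2
t 13.83 loc x -0.1000 y -0.0837 z 0.0942 tooly-vs-bay deg 0.04 tilt -1.0000 w -0.000 Fbay 1.9 -1.7 1.7
```

```bash
python3 -m handwheel '[{"translation":[0,0.001,0],"angular":[0,0,0],"hand":1},{"translation":[0,0.001,0],"angular":[0,0,0],"hand":1},{"translation":[0,0.001,0],"angular":[0,0,0],"hand":1},{"translation":[0,0,0],"angular":[0,0,0],"hand":1}]'
python3 -c "from h import *;where()"
python3 -m handwheel '[{"translation":[0,0.001,0],"angular":[0,0,0],"hand":1},{"translation":[0,0.001,0],"angular":[0,0,0],"hand":1},{"translation":[0,0.001,0],"angular":[0,0,0],"hand":1},{"translation":[0,0,0],"angular":[0,0,0],"hand":1}]'
python3 -c "from h import *;where()"
```

```text
clock: 14.17
position: [0.619, -0.1045, 0.0943]
ee_rot: [-0.0, 0.075, 0.997, -0.002]
contact_force: [-0.3, -9.4, 2.7]
width: 0.0001
gripper_force: 4.3
t 14.17 loc x -0.1000 y -0.0833 z 0.0943 tooly-vs-bay deg 0.09 tilt -1.0000 w 0.000 Fbay 1.1 -9.3 2.7
clock: 14.5
position: [0.6191, -0.1042, 0.0944]
ee_rot: [-0.0, 0.074, 0.997, -0.005]
contact_force: [-0.7, -14.4, 2.5]
width: -0.0
gripper_force: 7.1
t 14.50 loc x -0.1000 y -0.0830 z 0.0944 tooly-vs-bay deg 0.13 tilt -1.0000 w -0.000 Fbay 1.5 -14.3 2.5
```

The bolt is hard against its stop. I'll back off right, lift clear and check everything.

```bash
python3 -m handwheel '[{"translation":[0,-0.01,0],"angular":[0,0,0],"hand":1},{"translation":[0,-0.02,0],"angular":[0,0,0],"hand":1},{"translation":[0,0,-0.035],"angular":[0,0,0],"hand":1},{"translation":[0,0,-0.035],"angular":[0,0,0],"hand":1},{"translation":[0,0,-0.035],"angular":[0,0,0],"hand":1},{"translation":[0.035,0,0],"angular":[0,0,0],"hand":1},{"translation":[0.035,0,0],"angular":[0,0,0],"hand":1},{"translation":[0.035,0,0],"angular":[0,0,0],"hand":1},{"translation":[0.035,0,0],"angular":[0,0,0],"hand":1},{"translation":[0.035,0,0],"angular":[0,0,0],"hand":1}]'
python3 -m handwheel '[{"translation":[0.035,0,0],"angular":[0,0,0],"hand":1},{"translation":[0,0,0],"angular":[0,0,0],"hand":1}]'
python3 - <<'E'
from h import *
where()
a=cv2.resize(manip.get_image("top")[130:270,150:410,::-1],(780,420),interpolation=cv2.INTER_CUBIC)
cv2.imwrite("pics/s4.png",a)
E
```

```text
clock: 15.33
position: [0.4394, -0.1008, 0.1982]
ee_rot: [-0.002, 0.075, 0.997, 0.002]
contact_force: [0.3, -0.3, 0.1]
width: -0.0001
gripper_force: 0.0
clock: 15.5
position: [0.3988, -0.0935, 0.1976]
ee_rot: [-0.005, 0.075, 0.997, 0.002]
contact_force: [0.1, 0.6, -0.3]
width: -0.0001
gripper_force: 0.0
t 15.50 loc x -0.3194 y -0.1055 z 0.1976 tooly-vs-bay deg 0.01 tilt -0.9999 w -0.000 Fbay 0.0 0.6 -0.3
```

View pics/s4.png

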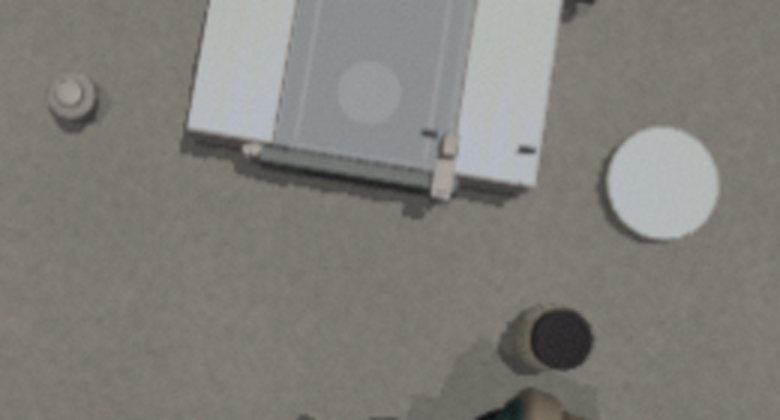

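The door is shut with the bolt tongue over its free end at (440,190). The chuck is at (369,92), and the lens, box and jar are where they were.

```bash
python3 -c "from rig import manip;print(manip.sign_off())"
```

```text
the job is handed in; nothing more can be done
None
```

I pushed the slide home, shut the door and pushed the bolt fully across, each until it was hard against its stop; the chuck rode in standing, the loose things look unmoved, and I handed the job in at about 15.5 s (no verdict was returned).

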